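# Find the weak spring clip by pulling the job tags

## Task

One of the three spring clips in the counter rack has gone weak: draw the tag of each of the three straight out of its clip by a few millimetres, just until you feel it slip (more than 3 mm, never beyond 15 mm, and leave it drawn), and compare how hard each one grips. Then lift the weakest clip out of the rack, its tag still in it, and set it down gently, upright and flat, in the shallow plywood tray. Leave the other two clips in their stalls with their tags in, do not wrench or ram any clip against the rack, and do not disturb the other things on the counter.

Things in the scene. Friction and masses are not known exactly. Their poses are not given: they have to be found in the camera images.
- rack: fixed steel rack 70 x 300 x 36 mm, origin centre of underside, y along the row, tags stick out to -x. Floor 6 mm; stalls at y -100, 0, 100 mm, inside 60 x 50 mm (2 to 3 mm play round a clip). Side and back walls 14 mm high, front wall (x -35 to -30) 36 mm high with an 20 mm slot, open above, for the tag. A tag pulled to -x draws its clip against the front wall, which holds it; upwards clips lift out freely.
- tray: fixed shallow plywood tray, 180 x 120 x 22 mm outside, long side along its x, walls 4 mm, floor 4 mm; origin at the centre of its underside, empty at the start. A clip with its tag set down along the tray's x fits with its origin about 25 mm to the tray's +x of centre; either way round is fine.
- clip_a: spring clip, loose, 270 to 400 g; origin centre of underside of its 56 x 44 x 6 mm base, on the rack floor, mouth to -x. Upright jaws (x -28 to 0, up to z 36), the -y one sprung, squeeze the tag card at y 0. Grey pillar (centre x 13, y 0; 22 in x, 24 in y, z 6 to 75 mm) is the handle: pinch it across y from above at z 55 to 65. A 14 mm wide tongue runs out to x -48 under the card.
- clip_b: spring clip, looks just like clip_a, same frame and sizes. Which clip stands in which stall varies. Clip strength cannot be seen, only felt: a sound clip's grip resists the drawn tag with roughly 6 to 14 N, the weak one's with about half of the sound ones' or less; friction varies from day to day, so compare the three.
- clip_c: spring clip, looks just like clip_a, same frame and sizes
- tag_a: stiff job tag in clip_a, loose, 30 g: card 3 mm thick, 28 high, with a black grip head 20 (x) x 10 (y) x 32 (z) mm at its outer end; origin centre of underside of the head, x along the card into the clip. Starts at x -62, y 0, z 6 mm in the clip's frame (12 mm over the counter), card 27 mm deep between the jaws. Pinch the head across y from above, pull along the clip's -x.
- tag_b: stiff job tag in clip_b, loose, 30 g: card 3 mm thick, 28 high, with a black grip head 20 (x) x 10 (y) x 32 (z) mm at its outer end; origin centre of underside of the head, x along the card into the clip. Starts at x -62, y 0, z 6 mm in the clip's frame (12 mm over the counter), card 27 mm deep between the jaws. Pinch the head across y from above, pull along the clip's -x.
- tag_c: stiff job tag in clip_c, loose, 30 g: card 3 mm thick, 28 high, with a black grip head 20 (x) x 10 (y) x 32 (z) mm at its outer end; origin centre of underside of the head, x along the card into the clip. Starts at x -62, y 0, z 6 mm in the clip's frame (12 mm over the counter), card 27 mm deep between the jaws. Pinch the head across y from above, pull along the clip's -x.
- padlock: the steel combination padlock, 45 x 24 x 73 mm, standing, origin at the centre of its underside; leave it alone
- cylinder: the brass euro lock cylinder, 62 x 17 x 40 mm, lying, origin at the centre of its underside; leave it alone
- key_shell: the black remote key shell, 66 x 36 x 14 mm, lying, origin at the centre of its underside; leave it alone
- tin: the round blue tin, 76 mm across, 52 mm high, origin at the centre of its underside; leave it alone
Not all that is in view belongs to the job. Leave any orange look-alike of the tag_c alone.

How it is judged:
On the way, in this order (a step that is already met when the one before it is completed fails the run):
1. each of the three tags has been drawn more than 3 mm out of its clip (x of tag_a in the frame of clip_a below -0.065 m and x of tag_b in the frame of clip_b below -0.065 m and x of tag_c in the frame of clip_c below -0.065 m), for 0.1 s.
2. the weak clip is lifted out of the rack (((z of clip_a in the frame of rack above 0.045 m and contact force between tag_a and clip_a below 6.3 N) or (z of clip_b in the frame of rack above 0.045 m and contact force between tag_b and clip_b below 6.3 N) or (z of clip_c in the frame of rack above 0.045 m and contact force between tag_c and clip_c below 6.3 N))), for 0.1 s.
At the end, for the whole second after the job is handed in: Weak clip (squeezing its tag with under 6.3 N) upright (0.12 rad) at rest on the tray floor, origin within 70 mm along and 40 mm across of the tray centre; all tags still in their clips, drawn at most 16 mm; sound clips upright in their stalls, within 8 mm of the start (((x of clip_a in the frame of tray between -0.07 and 0.07 m and y of clip_a in the frame of tray between -0.04 and 0.04 m and z of clip_a in the frame of tray between -0.002 and 0.012 m and linear speed of clip_a below 0.02 m/s and contact force between tag_a and clip_a below 6.3 N and distance of each of clip_b, clip_c from where it was at the start of the episode below 0.008 m) or (x of clip_b in the frame of tray between -0.07 and 0.07 m and y of clip_b in the frame of tray between -0.04 and 0.04 m and z of clip_b in the frame of tray between -0.002 and 0.012 m and linear speed of clip_b below 0.02 m/s and contact force between tag_b and clip_b below 6.3 N and distance of each of clip_a, clip_c from where it was at the start of the episode below 0.008 m) or (x of clip_c in the frame of tray between -0.07 and 0.07 m and y of clip_c in the frame of tray between -0.04 and 0.04 m and z of clip_c in the frame of tray between -0.002 and 0.012 m and linear speed of clip_c below 0.02 m/s and contact force between tag_c and clip_c below 6.3 N and distance of each of clip_a, clip_b from where it was at the start of the episode below 0.008 m)) and x of tag_a in the frame of clip_a above -0.078 m and x of tag_b in the frame of clip_b above -0.078 m and x of tag_c in the frame of clip_c above -0.078 m and z of tag_a in the frame of clip_a below 0.016 m and z of tag_b in the frame of clip_b below 0.016 m and z of tag_c in the frame of clip_c below 0.016 m and angle between each of clip_a, clip_b, clip_c's own z axis and vertical below 0.12 rad); the robot touches nothing.
It fails at once if a tag is pulled more than 15 mm out of its clip (x of tag_a in the frame of clip_a below -0.077 m or x of tag_b in the frame of clip_b below -0.077 m or x of tag_c in the frame of clip_c below -0.077 m).
It fails at once if while its tag is held, a clip is wrenched against the rack with more than 25 N ((contact force between clip_a and rack above 25 N and contact force between the fingers and tag_a above 1 N) or (contact force between clip_b and rack above 25 N and contact force between the fingers and tag_b above 1 N) or (contact force between clip_c and rack above 25 N and contact force between the fingers and tag_c above 1 N)).
It fails at once if a clip is rammed against the rack with more than 45 N (contact force between any of clip_a, clip_b, clip_c and rack above 45 N).
It fails at once if a clip is banged into the tray with more than 40 N (contact force between any of clip_a, clip_b, clip_c and tray above 40 N).
It fails at once if a bystander is moved more than 30 mm (distance of any of padlock, cylinder, key_shell, tin from where it was at the start of the episode above 0.03 m).
It also fails if it takes over 64 s, if anything falls off the work surface, if the arm or the gripper's body presses on something with over 40 N, if the wrist force passes 120 N, or if a joint passes its speed limit or range.

## Robot

A 7-joint arm with a two-finger parallel gripper is mounted at the origin on the work surface. World frame = base frame: x ahead of the robot, y to its left, z up, the work surface at z = 0. Lengths are in m, angles in rad, forces in N, time in s.
With the tool pointing down it reaches from about 0.35 to 0.775 m from the base axis. Payload 3.1 kg.
Tool frame: the origin (TCP) lies midway between the tips of the shut fingers; the grasp point (between the pads) lies 19 mm behind it; x points along the fingers, y is the direction in which the jaws open and shut, and the axes are right-handed (so a half turn about x gives the same grasp; the last joint's range is limited). The gripper opens to 85 mm and grips with 20 to 120 N. Pads are 22 mm wide; open, the fingers measure 114 mm over their backs; the gripper's body (76 mm by 85 mm) begins 54 mm behind the grasp point. The pads swing forward as they close: fully open they stand 13 mm farther back than shut.
Start: joints at [1.211, 0.311, 0.014, 1.512, -0.004, 1.319, -0.027], TCP at [0.172, -0.522, 0.231] pointing down, gripper open.
Joint ranges: [-2.7, 2.7], [-0.3, 1.91], [-1.27, 1.3], [0.12, 2.57], [-1.44, 4.58], [0.2, 2.03], [-3.05, 3.05]. Speed limits (rad/s): [2.79, 2.79, 3.14, 3.14, 3.14, 3.14, 3.14].

## Interface

Orientations are given as a rotation vector (axis times angle).
In Python, from cell import robot gives the robot as it stands.
- The arm moves only by the tool step_arm, never from a script. Its argument "steps" is text: rows parted by semicolons, each of 7 numbers parted by spaces: the opening, from 0 (shut) to 1 (fully open), then the shift along the tool's x, y, z in mm, then the turn, a rotation vector about the tool's x, y, z in rad. A call has 1 to 10 rows; each row is the pose to reach, as a shift and turn from the pose commanded when the call began, along the tool's axes at that moment; what a row does not reach only later rows make up. A row lasts 1/8 s, in which the tool goes at most 62.5 mm and 10.7 degrees, less where a joint would pass 70% of its speed; a pose out of reach is approached as far as the arm can. A call with a gripper value outside its range is refused whole. The fingers move at their own pace and stop on an object; the grip force is fixed at half the most. Time passes only in rows, so rows that repeat a pose let the fingers close. It gives the time, the measured TCP pose, the force and the opening at its end, in the units of the state.
- robot.sense(): the state, without advancing time (a new reading comes with each control period).
- robot.get_image(name): name is "scene" or "top"; returns (picture, depth): 384x512x3 uint8, red, green, blue; 384x512 float32, m along the optical axis (not along the pixel's ray), 0 where there is no reading.
- robot.calibration(name): a dict with "fx", "fy", "cx", "cy" (pixels), "camera_from_world" (4x4, takes a point from world to camera coordinates). Camera axes: x right, y down, z forward; pixel columns grow to the right and rows downward; lengths in m; the calibration is good to about 2 mm. A picture is of the moment at which its call begins. calibration takes no time and is no camera call.
- robot.close_job(): hands the job in, once; it reports no verdict.
The state is a dict: "clock": time; "joints": joint angles; "qvel": joint speeds; "joint_torque": joint torques, N m; "eef_pos": TCP position; "eef_rot": TCP orientation; "force": force on the tool from outside, world axes, zero at the start; "torque": the same for the moment, N m; "finger_gap": finger opening in m.
Only numpy, scipy, OpenCV 4.12 (cv2) and the standard library are available. Lean on these libraries where they do the work, as an engineer would, in place of code of your own. Each camera call takes 0.05 s, during which the arm holds its last target.

## Working session

There is one attempt and no reset: what is moved stays moved. The work goes in short steps, Python scripts to look and compute and a tool call to move; the robot and the scene stay as the last step left them, time stands still between calls to the robot, and variables do not carry over. Pictures are saved under pics/ and viewed, and the job is handed in when it is done.

Besides the shell and the picture viewer there is one more tool, called after "Emit:" as name(argument=value, ...), one argument or row to a line, values as JSON. step_arm: Moves the arm, as the interface text tells. Its arguments: {"type":"object","properties":{"steps":{"type":"string"}},"required":["steps"]}

```bash
mkdir -p pics
python3 - <<'E'
from cell import robot
import cv2,numpy as np
s=robot.sense()
for k,v in s.items(): print(k,np.round(v,4))
for n in("scene","top"):
    im,d=robot.get_image(n)
    cv2.imwrite(f"pics/{n}0.png",im[:,:,::-1]); np.save(f"pics/{n}0.npy",d); np.save(f"pics/{n}0_im.npy",im)
    c=robot.calibration(n); print(n,c)
E
```

```text
clock 0.0
joints [ 1.2113  0.3117  0.014   1.513  -0.0044  1.3192 -0.0272]
qvel [ 0.0001  0.0018  0.0002 -0.0007 -0.0002  0.0012  0.0004]
joint_torque [ 1.00000e-04 -3.79909e+01  1.46200e-01 -2.30590e+01  1.23000e-02
  1.37000e-02  0.00000e+00]
eef_pos [ 0.1717 -0.5218  0.2302]
eef_rot [ 2.0502  0.3311 -2.0512]
force [-1.0616 -0.0471 -0.1303]
torque [ 0.0576 -0.0282  0.0048]
finger_gap 0.0852
scene {'fx': 464.5322466238557, 'fy': 464.5322466238557, 'cx': 255.91377262664508, 'cy': 189.91601411250215, 'camera_from_world': array([[-0.72230238,  0.69142732, -0.01440595,  0.39169836],
       [ 0.48314566,  0.48959684, -0.72585481, -0.24405874],
       [-0.49482274, -0.53124683, -0.68769707,  1.1805056 ],
       [ 0.        ,  0.        ,  0.        ,  1.        ]])}
top {'fx': 491.7020438269949, 'fy': 491.7020438269949, 'cx': 257.94749184411705, 'cy': 195.43292556749023, 'camera_from_world': array([[ 0.02335385, -0.99954842, -0.018909  ,  0.04037426],
       [-0.98827697, -0.02022779, -0.15132571,  0.55170786],
       [ 0.15087489,  0.02222137, -0.98830308,  0.89256329],
       [ 0.        ,  0.        ,  0.        ,  1.        ]])}
```

View pics/scene0.png

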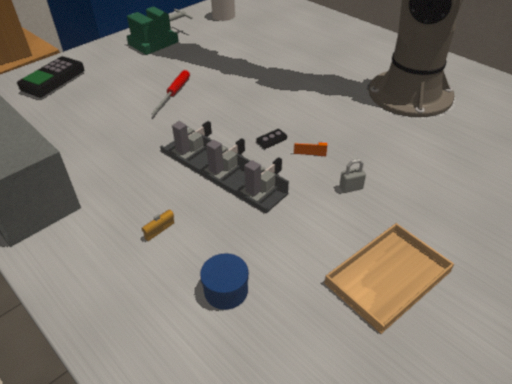

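View pics/top0.png

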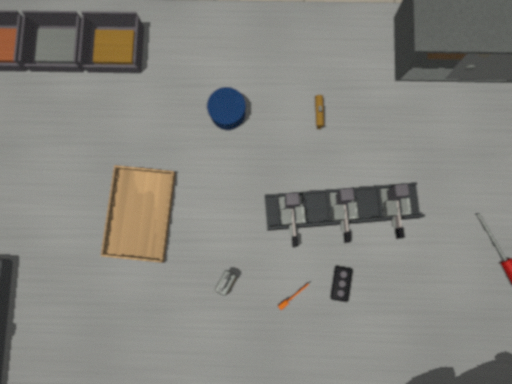

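```bash
cat > h.py <<'E'
import numpy as np,cv2
from cell import robot
def cloud(n,d):
    c=robot.calibration(n);v,u=np.mgrid[:d.shape[0],:d.shape[1]]
    p=np.stack([(u-c['cx'])/c['fx']*d,(v-c['cy'])/c['fy']*d,d],-1)
    T=np.linalg.inv(c['camera_from_world']);w=p@T[:3,:3].T+T[:3,3]; w[d<=0]=np.nan; return w
def ray(n,u,v,z):
    c=robot.calibration(n);T=np.linalg.inv(c['camera_from_world'])
    r=T[:3,:3]@np.array([(u-c['cx'])/c['fx'],(v-c['cy'])/c['fy'],1]);o=T[:3,3]
    return o+r*(z-o[2])/r[2]
E
python3 - <<'E'
from h import *
for n in("top","scene"):
    d=np.load(f"pics/{n}0.npy");im=np.load(f"pics/{n}0_im.npy");w=cloud(n,d)
    box=(w[...,0]>.25)&(w[...,0]<.7)&(w[...,1]<.35)&(w[...,1]>-.4)
    print(n,"table z",np.nanmedian(w[...,2][box]))
    for lo,hi in((.070,.095),(.036,.055)):
        m=(box&(w[...,2]>lo)&(w[...,2]<hi)).astype(np.uint8)
        k,l,st,ce=cv2.connectedComponentsWithStats(m)
        for i in range(1,k):
            if st[i,4]>8:
                q=w[l==i]; print(lo,st[i],np.round(ce[i],1),'med',np.round(np.median(q,0),4),'min',np.round(q.min(0),3),'max',np.round(q.max(0),3),im[l==i].mean(0).round())
im=cv2.imread("pics/top0.png");cv2.imwrite("pics/topc.png",cv2.resize(im[170:310,210:430],None,fx=3.6,fy=3.6,interpolation=cv2.INTER_CUBIC))
im=cv2.imread("pics/scene0.png");cv2.imwrite("pics/scc.png",cv2.resize(im[110:215,150:340],None,fx=4,fy=4,interpolation=cv2.INTER_CUBIC))
E
```

```text
top table z 0.0003692690752440386
0.07 [393 184  16  13 182] [400.5 190.1] med [ 0.56   -0.2071  0.0807] min [ 0.549 -0.221  0.07 ] max [ 0.572 -0.195  0.085] [94. 91. 93.]
0.07 [339 188  15  13 172] [346.2 194.3] med [ 0.5506 -0.1084  0.081 ] min [ 0.54  -0.121  0.071] max [ 0.562 -0.096  0.085] [99. 95. 98.]
0.07 [285 193  14  13 164] [291.5 198.8] med [ 0.5399 -0.0089  0.081 ] min [ 0.528 -0.022  0.071] max [0.551 0.002 0.084] [103. 100. 102.]
0.07 [220 277   7  13  42] [222.9 283.1] med [0.386  0.1107 0.0723] min [0.375 0.105 0.07 ] max [0.397 0.116 0.076] [140. 141. 137.]
0.036 [211 117  29   9 166] [225.3 120.8] med [0.6941 0.1189 0.0508] min [0.687 0.093 0.04 ] max [0.7   0.147 0.055] [32. 57. 92.]
0.036 [385 188  26  50 519] [397.6 210.2] med [ 0.5321 -0.2127  0.0417] min [ 0.477 -0.235  0.036] max [ 0.569 -0.187  0.055] [106. 107. 103.]
0.036 [333 192  25  51 479] [344.9 214.4] med [ 0.5223 -0.1138  0.042 ] min [ 0.466 -0.135  0.036] max [ 0.559 -0.09   0.055] [113. 114. 109.]
0.036 [280 206  25  22 384] [292.1 215.1] med [ 0.5146 -0.013   0.0416] min [ 0.492 -0.036  0.036] 
[... 1582 characters left out ...]
] [89. 83. 83.]
0.036 [173 120  39  28 358] [192.8 134.8] med [ 0.5322 -0.2032  0.0433] min [ 0.477 -0.246  0.036] max [ 0.575 -0.169  0.055] [93. 89. 84.]
0.036 [207 138  43  29 377] [227.2 153.9] med [ 0.5213 -0.1024  0.043 ] min [ 0.468 -0.141  0.036] max [ 0.564 -0.062  0.055] [92. 88. 84.]
0.036 [244 157  45  32 401] [265.1 174.6] med [ 0.5116 -0.0028  0.0429] min [ 0.457 -0.034  0.036] max [0.554 0.035 0.055] [92. 88. 84.]
0.036 [340 167  26  14 239] [352.4 173.6] med [0.3911 0.1128 0.0429] min [0.366 0.091 0.036] max [0.41  0.13  0.054] [109. 107.  99.]
0.036 [225 253  23  19 137] [238.  260.4] med [0.6956 0.1192 0.0532] min [0.687 0.094 0.051] max [0.7   0.144 0.055] [ 55.  76. 111.]
```

View pics/topc.png

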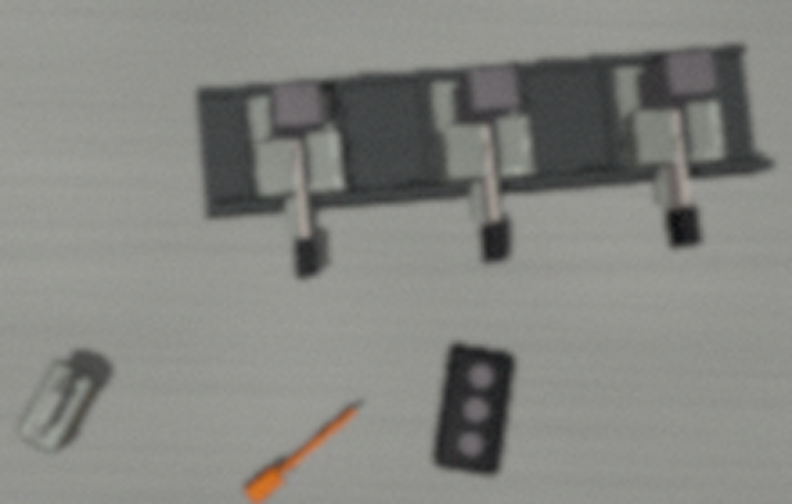

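View pics/scc.png

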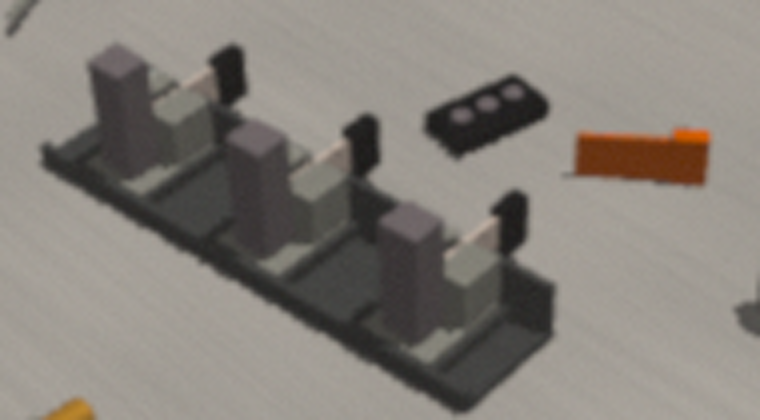

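Run:
```python
from h import *
from scipy.spatial.transform import Rotation as R
s=robot.sense(); M=R.from_rotvec(s['eef_rot']).as_matrix(); print(np.round(M,3)); print(s['force'])
for n,bx in(("top",(282,225,415,250)),("scene",(195,115,290,180))):
    d=np.load(f"pics/{n}0.npy");im=np.load(f"pics/{n}0_im.npy");w=cloud(n,d)
    m=((im.max(-1)<45)&(w[...,0]<.497)&(w[...,2]>.03)).astype(np.uint8); m2=np.zeros_like(m); x0,y0,x1,y1=bx; m2[y0:y1,x0:x1]=m[y0:y1,x0:x1]
    k,l,st,ce=cv2.connectedComponentsWithStats(m2)
    for i in range(1,k):
        if st[i,4]>8:
            q=w[l==i];z=np.percentile(q[:,2],95);t=q[q[:,2]>z-.005]
            print(n,st[i],'ray c',ray(n,*ce[i],.044).round(4),'med',np.median(q,0).round(4),'topz',z.round(4),'topmid',((t.min(0)+t.max(0))/2).round(4),'n',len(t))
    # tray: wood colour
    f=im.astype(int); m=((f[...,0]-f[...,2]>40)&(w[...,2]<.03)&(w[...,1]>.12)&(w[...,0]<.66)&(w[...,0]>.3)).astype(np.uint8)
    k,l,st,ce=cv2.connectedComponentsWithStats(m);i=1+np.argmax(st[1:,4]);print(st[i])
    c=max(cv2.findContours((l==i).astype(np.uint8),cv2.RETR_EXTERNAL,cv2.CHAIN_APPROX_NONE)[0],key=cv2.contourArea)
    a=cv2.approxPolyDP(cv2.convexHull(c),6,True)[:,0]
    for p in a: print(p,ray(n,*p,.022).round(4))
    q=w[l==i]; print('tray floor z',np.percentile(q[:,2],[5,30,50,95]).round(4))
    r=q[q[:,2]>.017]; P=cv2.minAreaRect((r[:,:2]*1000).astype(np.float32)); print('rimrect',P)
P=np.array([[.56,-.2071],[.5506,-.1084],[.5399,-.0089]]);print(np.arctan2(-(P[2]-P[0])[0],(P[2]-P[0])[1]))
```

```text
[[-0.001  0.313 -0.95 ]
 [ 0.002 -0.95  -0.313]
 [-1.    -0.002  0.   ]]
[ 0.30771096 -0.47727621  0.35090391]
top [396 229   7   8  48] ray c [ 0.4859 -0.2127  0.044 ] med [ 0.4862 -0.2125  0.0436] topz 0.0463 topmid [ 0.4859 -0.2144  0.0443] n 33
top [345 233   5   8  36] ray c [ 0.4763 -0.1159  0.044 ] med [ 0.4762 -0.1157  0.0438] topz 0.0455 topmid [ 0.4763 -0.1157  0.0446] n 35
[ 101  166   73   96 5371]
[114 166] [0.6067 0.3382 0.022 ]
[173 172] [0.5969 0.2209 0.022 ]
[161 261] [0.4232 0.2353 0.022 ]
[101 255] [0.432  0.3515 0.022 ]
tray floor z [0.0009 0.003  0.004  0.0213]
rimrect ((515.3922119140625, 286.9204406738281), (119.35213470458984, 179.5280303955078), 85.60431671142578)
scene [204 122   6   9  39] ray c [ 0.4921 -0.2074  0.044 ] med [ 0.4886 -0.2124  0.0395] topz 0.0468 topmid [ 0.488  -0.2132  0.0447] n 16
scene [237 140   7   9  42] ray c [ 0.4817 -0.1096  0.044 ] med [ 0.4785 -0.1137  0.0392] topz 0.0473 topmid [ 0.4787 -0.1145  0.0452] n 17
scene [274 159   7  10  42] ray c [ 0.4706 -0.0118  0.044 ] med [ 0.4676 -0.0142  0.0415] topz 0.0466 topmid [ 0.4671 -0.0164  0.0445] n 21
[ 326  223  128  111 7406]
[397 223] [0.4198 0.2377 0.022 ]
[453 265] [0.4337 0.3548 0.022 ]
[381 333] [0.6198 0.3445 0.022 ]
[326 275] [0.5977 0.2224 0.022 ]
tray floor z [0.0035 0.005  0.0058 0.0229]
rimrect ((514.903076171875, 287.70269775390625), (120.4546890258789, 183.22129821777344), 85.32701873779297)
0.10106718312125264
```

```bash
cat >> h.py <<'E'
from scipy.spatial.transform import Rotation as R
def mv(p,yaw=None,rackyaw=None,s=None):
    """tool shift to world p with tool z = -(cos,sin)(rackyaw), tool x down"""
    s=s or robot.sense();M=R.from_rotvec(s['eef_rot']).as_matrix()
    c,q=np.cos(rackyaw),np.sin(rackyaw)
    T=np.array([[0,0,-1],[q,-c,0],[-c,-q,0]]).T
    sh=M.T@(np.array(p)-s['eef_pos'])*1000
    print('pos',np.round(s['eef_pos'],4),'t',round(float(s['clock']),2),'F',np.round(s['force'],2),'gap',round(float(s['finger_gap']),4))
    print('shift',sh.round(1),'turn',R.from_matrix(M.T@T).as_rotvec().round(4))
E
python3 -c "
from h import *
mv((.4857,-.214,.12),rackyaw=.101)
mv((.4857,-.214,.014),rackyaw=.101)"
```

```text
pos [ 0.1717 -0.5218  0.2303] t 0.1 F [ 0.31 -0.48  0.35] gap 0.0853
shift [ 110.7 -194.  -394.5] turn [0.2169 0.0003 0.0021]
pos [ 0.1717 -0.5218  0.2303] t 0.1 F [ 0.31 -0.48  0.35] gap 0.0853
shift [ 216.7 -193.8 -394.5] turn [0.2169 0.0003 0.0021]
```

Emit:
step_arm(
  steps="0.5 90 -194 -394 0.217 0 0; 0.5 90 -194 -394 0.217 0 0; 0.5 90 -194 -394 0.217 0 0; 0.5 90 -194 -394 0.217 0 0; 0.5 90 -194 -394 0.217 0 0; 0.5 90 -194 -394 0.217 0 0; 0.5 90 -194 -394 0.217 0 0; 0.5 90 -194 -394 0.217 0 0; 0.5 90 -194 -394 0.217 0 0; 0.5 90 -194 -394 0.217 0 0",
)

```text
clock: 1.35
eef_pos: [0.484, -0.2175, 0.1413]
eef_rot: [2.169, 0.104, -2.172]
force: [-0.3, -1.0, 0.6]
finger_gap: 0.0428
```

```bash
python3 -c "
from h import *
mv((.4857,-.214,.014),rackyaw=.101)
im,d=robot.get_image('scene');cv2.imwrite('pics/s1.png',cv2.resize(im[60:230,130:330,::-1],None,fx=4,fy=3.5))"
```

```text
pos [ 0.484  -0.2175  0.1413] t 1.35 F [-0.32 -0.99  0.64] gap 0.0428
shift [127.3  -3.5  -2.2] turn [-0.0037  0.0014 -0.0015]
```

View pics/s1.png

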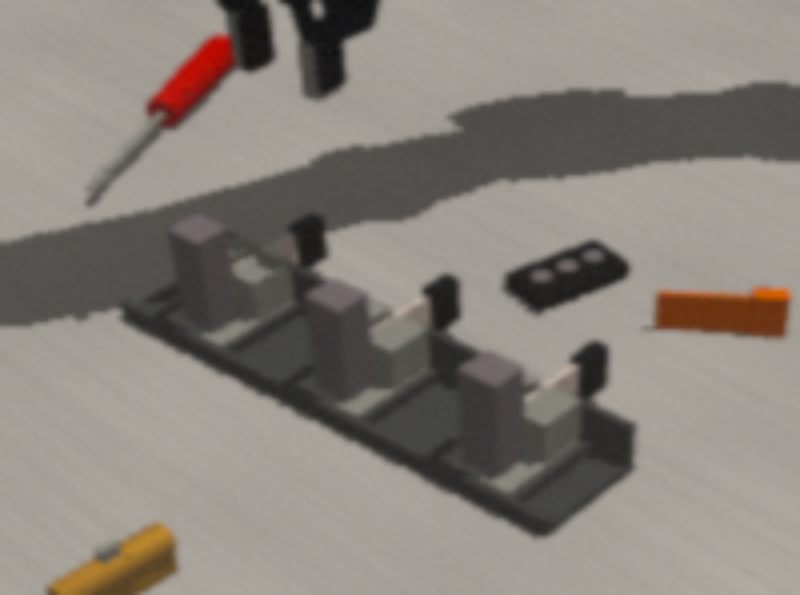

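Emit:
step_arm(
  steps="0.4 60 0 0 0 0 0; 0.4 70 0 0 0 0 0; 0.4 70 0 0 0 0 0; 0.4 70 0 0 0 0 0",
)

```text
clock: 1.9
eef_pos: [0.487, -0.2161, 0.0734]
eef_rot: [2.173, 0.106, -2.165]
force: [-1.4, 0.2, -0.5]
finger_gap: 0.034
```

```bash
python3 -c "
from h import *
mv((.4857,-.214,.014),rackyaw=.101)
im,d=robot.get_image('scene');cv2.imwrite('pics/s2.png',cv2.resize(im[90:190,150:270,::-1],None,fx=6,fy=6))
im,d=robot.get_image('top');cv2.imwrite('pics/t2.png',cv2.resize(im[180:260,360:440,::-1],None,fx=7,fy=7))"
```

```text
pos [ 0.487  -0.2161  0.0734] t 1.9 F [-1.38  0.2  -0.47] gap 0.034
shift [59.4 -2.4  1.3] turn [-0.001  -0.0035 -0.0021]
```

View pics/s2.png

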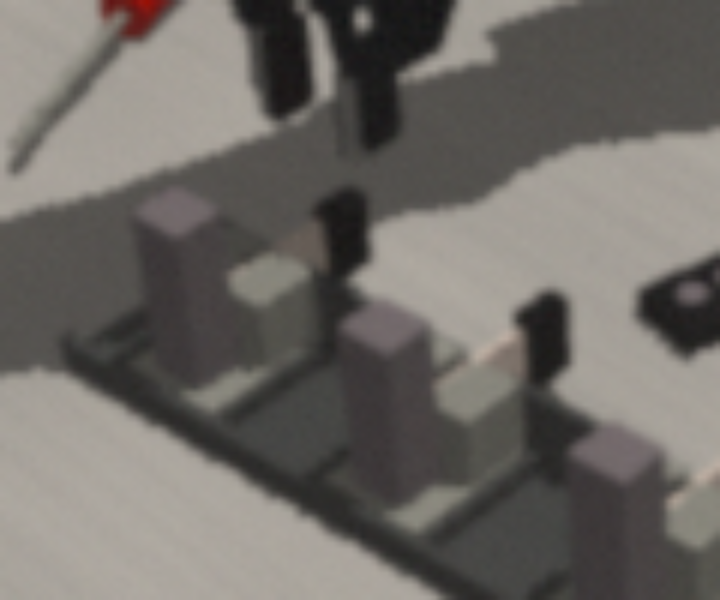

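Emit:
step_arm(
  steps="0.4 30 -2 0 0 0 0; 0.4 56 -2 0 0 0 0; 0.4 56 -2 0 0 0 0; 0.4 56 -2 0 0 0 0",
)

```text
clock: 2.5
eef_pos: [0.4866, -0.2135, 0.0167]
eef_rot: [2.172, 0.108, -2.166]
force: [0.3, -0.9, 0.0]
finger_gap: 0.0337
```

```bash
python3 -c "
from h import *
mv((.4857,-.214,.014),rackyaw=.101)
im,d=robot.get_image('scene');cv2.imwrite('pics/s3.png',cv2.resize(im[90:190,150:270,::-1],None,fx=6,fy=6))
mv((.4857,-.214,.014),rackyaw=.101)
im,d=robot.get_image('top');cv2.imwrite('pics/t3.png',cv2.resize(im[180:260,360:440,::-1],None,fx=7,fy=7))"
```

```text
pos [ 0.4866 -0.2135  0.0167] t 2.5 F [ 0.27 -0.86  0.01] gap 0.0337
shift [2.7 0.4 0.9] turn [-0.0001 -0.0024 -0.0013]
pos [ 0.4868 -0.2136  0.017 ] t 2.55 F [ 0.15 -0.97 -0.75] gap 0.0343
shift [3.  0.3 1.2] turn [-0.0001 -0.003  -0.0016]
```

View pics/s3.png

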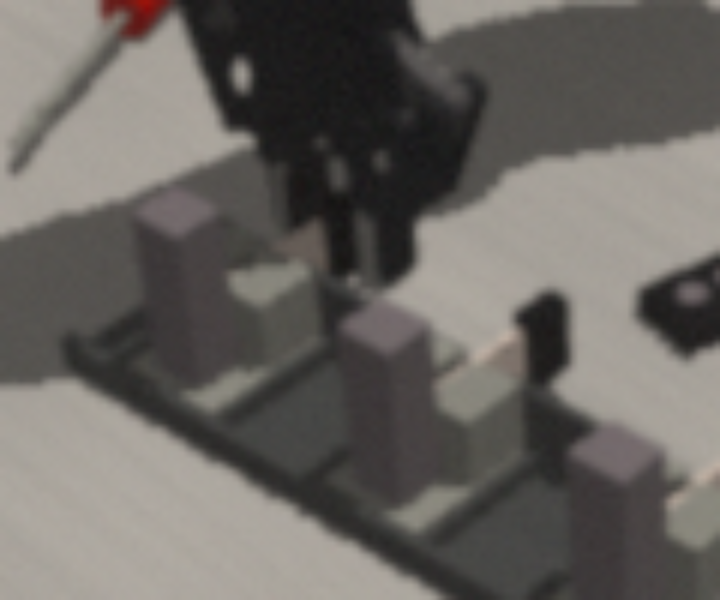

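View pics/t3.png

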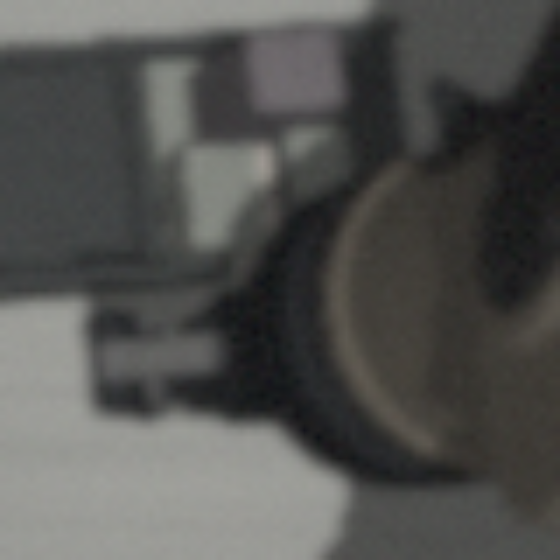

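Emit:
step_arm(
  steps="0.25 4 0 1 0 0 0; 0.17 4 0 1 0 0 0; 0.15 4 0 1 0 0 0; 0.13 4 0 1 0 0 0; 0.13 4 0 1 0 0 0",
)

```text
clock: 3.22
eef_pos: [0.4843, -0.2136, 0.0114]
eef_rot: [2.17, 0.109, -2.169]
force: [-0.3, -1.2, 1.2]
finger_gap: 0.0113
```

Emit:
step_arm(
  steps="0.11 0 0 0 0 0 0; 0.09 0 0 0 0 0 0; 0.0 0 0 0 0 0 0; 0 0 0 0 0 0 0; 0 0 0 0 0 0 0",
)

```text
clock: 3.85
eef_pos: [0.4845, -0.2137, 0.0115]
eef_rot: [2.17, 0.108, -2.169]
force: [-0.5, -2.8, 3.7]
finger_gap: 0.0093
```

Emit:
step_arm(
  steps="0 0 0 1 0 0 0; 0 0 0 2 0 0 0",
)

```text
clock: 4.1
eef_pos: [0.484, -0.2135, 0.0115]
eef_rot: [2.173, 0.109, -2.165]
force: [4.3, -3.2, -0.9]
finger_gap: 0.0094
```

Emit:
step_arm(
  steps="0 0 0 0.5 0 0 0; 0 0 0 1 0 0 0",
)

```text
clock: 4.35
eef_pos: [0.4832, -0.2136, 0.0115]
eef_rot: [2.173, 0.109, -2.165]
force: [4.5, -4.1, -1.4]
finger_gap: 0.0093
```

Emit:
step_arm(
  steps="0 0 0 0.5 0 0 0; 0 0 0 1 0 0 0",
)

```text
clock: 4.6
eef_pos: [0.483, -0.2136, 0.0115]
eef_rot: [2.174, 0.109, -2.163]
force: [5.9, -3.0, -3.8]
finger_gap: 0.0091
```

Emit:
step_arm(
  steps="0 0 0 0.5 0 0 0; 0 0 0 1 0 0 0",
)

```text
clock: 4.85
eef_pos: [0.4829, -0.2136, 0.0115]
eef_rot: [2.176, 0.109, -2.161]
force: [8.1, -3.1, -6.7]
finger_gap: 0.009
```

Emit:
step_arm(
  steps="0 0 0 0.5 0 0 0; 0 0 0 1 0 0 0",
)

```text
clock: 5.1
eef_pos: [0.4829, -0.2137, 0.0115]
eef_rot: [2.178, 0.109, -2.159]
force: [10.1, -3.9, -7.6]
finger_gap: 0.0092
```

Emit:
step_arm(
  steps="0 0.5 0 0.5 0 0 0; 0 1 0 1 0 0 0",
)

```text
clock: 5.35
eef_pos: [0.4829, -0.2137, 0.0113]
eef_rot: [2.179, 0.109, -2.156]
force: [9.4, -3.0, -2.4]
finger_gap: 0.0088
```

Emit:
step_arm(
  steps="0 0.5 0 0.5 0 0 0; 0 1 0 1 0 0 0",
)

```text
clock: 5.6
eef_pos: [0.4829, -0.2138, 0.0112]
eef_rot: [2.181, 0.109, -2.154]
force: [8.2, -2.3, 1.5]
finger_gap: 0.0088
```

Emit:
step_arm(
  steps="0 0 0 0.5 0 0 0; 0 0 0 1 0 0 0",
)

```text
clock: 5.85
eef_pos: [0.4829, -0.2138, 0.0112]
eef_rot: [2.183, 0.109, -2.151]
force: [10.9, -2.5, -3.2]
finger_gap: 0.009
```

```bash
python3 -c "
from h import *
s=robot.sense();print(s['force'],s['torque'],s['joint_torque']);print(R.from_rotvec(s['eef_rot']).as_matrix().round(3))"
```

```text
[10.91712357 -2.50168432 -3.20592932] [-0.53707848 -2.19720367  0.0305503 ] [ 1.15127541e+00 -3.91760731e+01 -9.32941753e-01 -1.07277837e+01
  1.43598318e-01  3.84478703e+00  2.10952194e-02]
[[ 0.014  0.103 -0.995]
 [-0.002 -0.995 -0.103]
 [-1.     0.003 -0.014]]
```

Emit:
step_arm(
  steps="0 0 0 0.5 0 0 0; 0 0 0 1 0 0 0",
)

```text
clock: 6.1
eef_pos: [0.4829, -0.2138, 0.0112]
eef_rot: [2.184, 0.109, -2.149]
force: [13.0, -2.3, -4.9]
finger_gap: 0.0093
```

Emit:
step_arm(
  steps="0 0 0 0.5 0 0 0; 0 0 0 0.5 0 0 0",
)

```text
clock: 6.35
eef_pos: [0.4828, -0.2138, 0.0112]
eef_rot: [2.185, 0.109, -2.148]
force: [12.9, -2.9, -5.5]
finger_gap: 0.009
```

Emit:
step_arm(
  steps="0 0 0 0.5 0 0 0; 0 0 0 0.5 0 0 0",
)

```text
clock: 6.6
eef_pos: [0.4824, -0.2139, 0.0113]
eef_rot: [2.185, 0.109, -2.148]
force: [13.6, -2.2, -4.7]
finger_gap: 0.0091
```

Emit:
step_arm(
  steps="0 0 0 0.5 0 0 0; 0 0 0 0.5 0 0 0",
)

```text
clock: 6.85
eef_pos: [0.4821, -0.2139, 0.0114]
eef_rot: [2.186, 0.109, -2.147]
force: [13.3, -3.3, -5.3]
finger_gap: 0.009
```

Emit:
step_arm(
  steps="0 0 0 0.5 0 0 0; 0 0 0 1 0 0 0; 0 0 0 1.5 0 0 0; 0 0 0 2 0 0 0",
)

```text
clock: 7.35
eef_pos: [0.4806, -0.2141, 0.0118]
eef_rot: [2.187, 0.109, -2.146]
force: [13.8, -1.3, -1.5]
finger_gap: 0.0093
```

Emit:
step_arm(
  steps="0 0 0 0.5 0 0 0; 0 0 0 1 0 0 0; 0 0 0 1.5 0 0 0; 0 0 0 2 0 0 0",
)

```text
clock: 7.85
eef_pos: [0.4789, -0.2142, 0.0121]
eef_rot: [2.187, 0.109, -2.146]
force: [13.5, -2.3, -1.3]
finger_gap: 0.009
```

Emit:
step_arm(
  steps="0 0 0 0.5 0 0 0; 0 0 0 1 0 0 0; 0 0 0 1.5 0 0 0; 0 0 0 2 0 0 0",
)

```text
clock: 8.35
eef_pos: [0.477, -0.2144, 0.0121]
eef_rot: [2.187, 0.109, -2.145]
force: [13.3, -2.2, -1.2]
finger_gap: 0.0092
```

Emit:
step_arm(
  steps="0 0 0 -3 0 0 0; 0 0 0 -6 0 0 0; 0 0 0 -8 0 0 0; 0 0 0 -8 0 0 0",
)

```text
clock: 8.85
eef_pos: [0.477, -0.2144, 0.0113]
eef_rot: [2.173, 0.109, -2.164]
force: [-0.8, -1.6, 10.7]
finger_gap: 0.0093
```

Emit:
step_arm(
  steps="0 -2 0 0 0 0 0; 0.4 -2 0 0 0 0 0; 0.4 -2 0 0 0 0 0; 0.4 -30 0 0 0 0 0; 0.4 -60 0 0 0 0 0; 0.4 -60 0 0 0 0 0",
)

```text
clock: 9.6
eef_pos: [0.4761, -0.2139, 0.0709]
eef_rot: [2.172, 0.109, -2.166]
force: [0.1, -0.2, -0.5]
finger_gap: 0.0344
```

```bash
python3 -c "
from h import *
mv((.4763,-.1158,.07),rackyaw=.101)
mv((.4763,-.1158,.012),rackyaw=.101)
im,d=robot.get_image('scene');np.save('pics/s4.npy',im);cv2.imwrite('pics/s4.png',cv2.resize(im[90:210,150:300,::-1],None,fx=5,fy=5))"
```

```text
pos [ 0.4761 -0.2139  0.0709] t 9.6 F [ 0.13 -0.23 -0.48] gap 0.0344
shift [  0.8 -97.6 -10.2] turn [ 0.0006 -0.0028 -0.0011]
pos [ 0.4761 -0.2139  0.0709] t 9.6 F [ 0.13 -0.23 -0.48] gap 0.0344
shift [ 58.8 -97.6 -10. ] turn [ 0.0006 -0.0028 -0.0011]
```

View pics/s4.png

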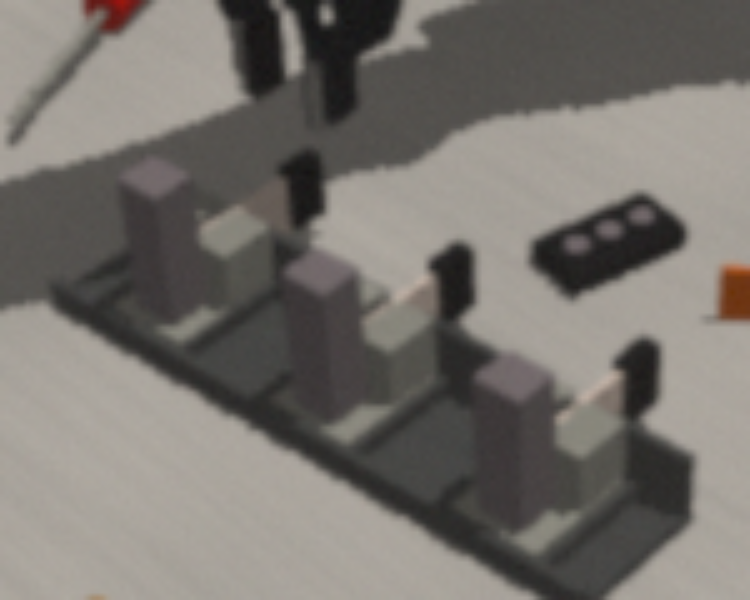

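Emit:
step_arm(
  steps="0.4 0 -50 -5 0 0 0; 0.4 0 -98 -10 0 0 0; 0.4 0 -98 -10 0 0 0; 0.4 30 -98 -10 0 0 0; 0.4 53 -98 -10 0 0 0; 0.35 53 -98 -10 0 0 0; 0.35 53 -98 -10 0 0 0",
)

```text
clock: 10.52
eef_pos: [0.4748, -0.116, 0.0163]
eef_rot: [2.169, 0.109, -2.17]
force: [-0.4, 0.2, 0.0]
finger_gap: 0.0301
```

```bash
python3 -c "
from h import *
mv((.4763,-.1158,.013),rackyaw=.101)
im,d=robot.get_image('scene');np.save('pics/s5.npy',im);cv2.imwrite('pics/s5.png',cv2.resize(im[90:210,150:300,::-1],None,fx=5,fy=5))"
```

```text
pos [ 0.4748 -0.116   0.0163] t 10.53 F [-0.44  0.17  0.03] gap 0.0301
shift [ 3.3 -0.  -1.5] turn [-0.0007  0.0005  0.    ]
```

View pics/s5.png

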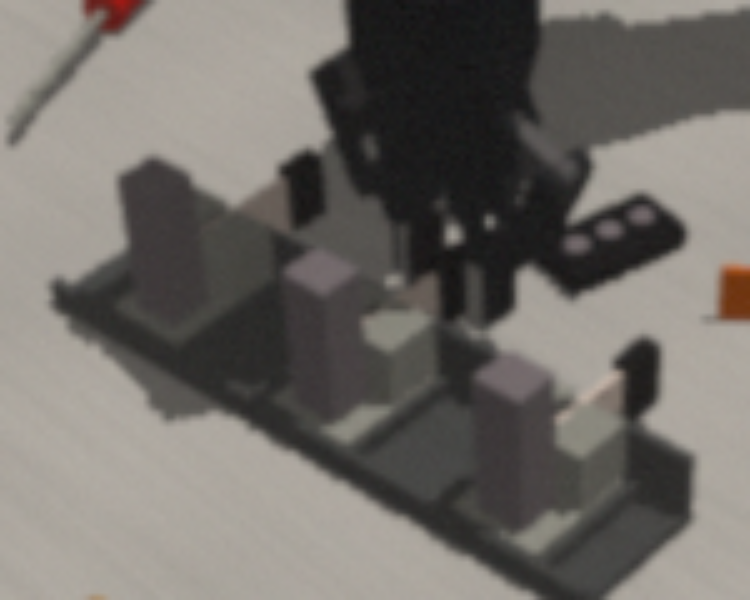

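Emit:
step_arm(
  steps="0.25 4 0 -1 0 0 0; 0.17 4 0 -1 0 0 0; 0.15 4 0 -1 0 0 0; 0.13 4 0 -1 0 0 0; 0.13 4 0 -1 0 0 0",
)

```text
clock: 11.2
eef_pos: [0.4762, -0.1159, 0.0125]
eef_rot: [2.17, 0.109, -2.169]
force: [-0.3, -0.2, 1.0]
finger_gap: 0.0113
```

Emit:
step_arm(
  steps="0.11 0 0 0 0 0 0; 0.09 0 0 0 0 0 0; 0.0 0 0 0 0 0 0; 0 0 0 0 0 0 0; 0 0 0 0 0 0 0",
)

```text
clock: 11.82
eef_pos: [0.4762, -0.1159, 0.0125]
eef_rot: [2.17, 0.109, -2.169]
force: [-0.9, -2.6, 4.6]
finger_gap: 0.0091
```

Emit:
step_arm(
  steps="0 0 0 1 0 0 0; 0 0 0 2 0 0 0; 0 0 0 2.5 0 0 0; 0 0 0 3 0 0 0",
)

```text
clock: 12.32
eef_pos: [0.474, -0.1151, 0.0125]
eef_rot: [2.172, 0.111, -2.167]
force: [4.0, -0.5, 0.6]
finger_gap: 0.0092
```

Emit:
step_arm(
  steps="0 0 0 0.5 0 0 0; 0 0 0 1 0 0 0; 0 0 0 1 0 0 0",
)

```text
clock: 12.7
eef_pos: [0.4726, -0.1153, 0.0125]
eef_rot: [2.171, 0.111, -2.168]
force: [4.1, 0.7, 1.5]
finger_gap: 0.0088
```

Emit:
step_arm(
  steps="0 0 0 0.5 0 0 0; 0 0 0 1 0 0 0; 0 0 0 1.5 0 0 0; 0 0 0 2 0 0 0",
)

```text
clock: 13.2
eef_pos: [0.4704, -0.1155, 0.0125]
eef_rot: [2.17, 0.111, -2.169]
force: [4.8, 2.5, 0.7]
finger_gap: 0.0094
```

Emit:
step_arm(
  steps="0 0 0 0.5 0 0 0; 0 0 0 1 0 0 0; 0 0 0 1.5 0 0 0; 0 0 0 2 0 0 0",
)

```text
clock: 13.7
eef_pos: [0.4683, -0.1157, 0.0125]
eef_rot: [2.17, 0.111, -2.169]
force: [4.2, 2.0, 3.2]
finger_gap: 0.0088
```

Emit:
step_arm(
  steps="0 0 0 0.5 0 0 0; 0 0 0 1 0 0 0; 0 0 0 1 0 0 0",
)

```text
clock: 14.08
eef_pos: [0.4673, -0.1159, 0.0125]
eef_rot: [2.17, 0.111, -2.169]
force: [4.2, 2.2, 2.3]
finger_gap: 0.0097
```

Emit:
step_arm(
  steps="0 0 0 -1.5 0 0 0; 0 0 0 -2 0 0 0; 0.4 -1 0 -2 0 0 0; 0.4 -1 0 -2 0 0 0; 0.4 -30 0 -2 0 0 0; 0.4 -58 0 -2 0 0 0; 0.4 -58 0 -2 0 0 0",
)

```text
clock: 14.95
eef_pos: [0.4694, -0.1171, 0.0715]
eef_rot: [2.171, 0.107, -2.168]
force: [0.2, 0.4, -1.5]
finger_gap: 0.0342
```

```bash
python3 -c "
from h import *
mv((.4667,-.0165,.07),rackyaw=.101)
im,d=robot.get_image('scene');np.save('pics/s6.npy',im);cv2.imwrite('pics/s6.png',cv2.resize(im[90:210,150:300,::-1],None,fx=5,fy=5))"
```

```text
pos [ 0.4694 -0.1171  0.0715] t 14.95 F [ 0.24  0.44 -1.51] gap 0.0342
shift [   1.4 -100.3   -7.3] turn [-0.0011 -0.0016 -0.0015]
```

View pics/s6.png

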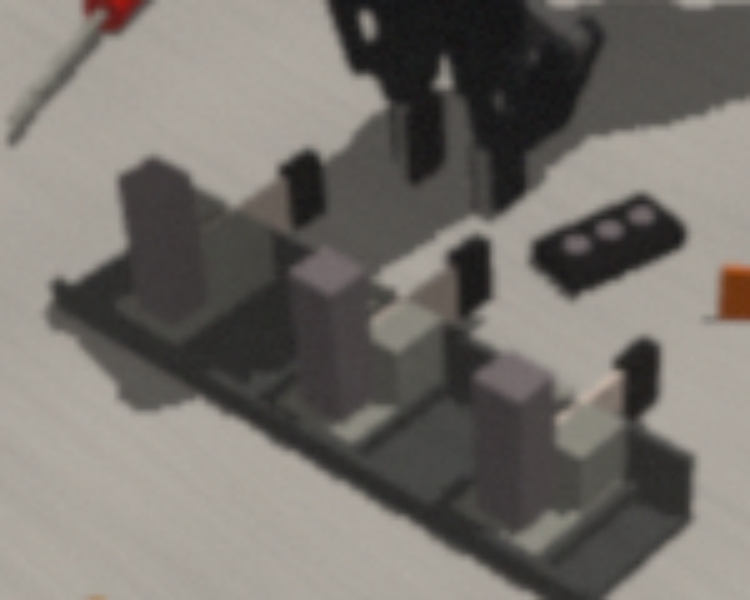

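Emit:
step_arm(
  steps="0.4 0 -50 -4 0 0 0; 0.4 0 -99 -8 0 0 0; 0.4 0 -99 -8 0 0 0; 0.4 30 -99 -8 0 0 0; 0.4 54 -99 -8 0 0 0; 0.35 54 -99 -8 0 0 0; 0.35 54 -99 -8 0 0 0",
)

```text
clock: 15.88
eef_pos: [0.4669, -0.0177, 0.0163]
eef_rot: [2.169, 0.108, -2.171]
force: [-0.4, 0.8, -0.9]
finger_gap: 0.0298
```

```bash
python3 -c "
from h import *
mv((.4662,-.0165,.013),rackyaw=.101)
im,d=robot.get_image('scene');np.save('pics/s7.npy',im);cv2.imwrite('pics/s7.png',cv2.resize(im[90:210,150:300,::-1],None,fx=5,fy=5))"
```

```text
pos [ 0.4669 -0.0177  0.0163] t 15.88 F [-0.35  0.78 -0.86] gap 0.0298
shift [ 3.3 -1.2  0.5] turn [-0.0012  0.0006 -0.0003]
```

View pics/s7.png

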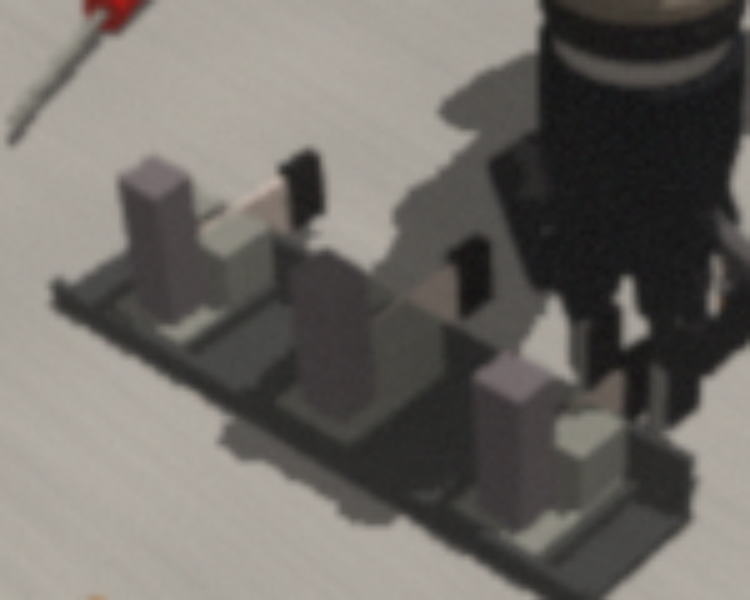

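Head of the third tag (635,375 in the crop) lies between the fingers. Close in stages and pull.

Emit:
step_arm(
  steps="0.25 4 -1 0 0 0 0; 0.17 4 -1 0 0 0 0; 0.15 4 -1 0 0 0 0; 0.13 4 -1 0 0 0 0; 0.13 4 -1 0 0 0 0",
)

```text
clock: 16.55
eef_pos: [0.467, -0.0162, 0.0124]
eef_rot: [2.17, 0.109, -2.169]
force: [-0.1, 0.6, 0.9]
finger_gap: 0.0115
```

Emit:
step_arm(
  steps="0.11 0 0 0 0 0 0; 0.09 0 0 0 0 0 0; 0.0 0 0 0 0 0 0; 0 0 0 0 0 0 0; 0 0 0 0 0 0 0",
)

```text
clock: 17.18
eef_pos: [0.4671, -0.0163, 0.0125]
eef_rot: [2.17, 0.109, -2.169]
force: [-0.6, -2.7, 3.4]
finger_gap: 0.0092
```

Emit:
step_arm(
  steps="0 0 0 1 0 0 0; 0 0 0 2 0 0 0; 0 0 0 2.5 0 0 0; 0 0 0 3 0 0 0",
)

```text
clock: 17.68
eef_pos: [0.465, -0.0154, 0.0125]
eef_rot: [2.172, 0.111, -2.167]
force: [4.2, 0.7, -1.1]
finger_gap: 0.009
```

Emit:
step_arm(
  steps="0 0 0 0.5 0 0 0; 0 0 0 1 0 0 0; 0 0 0 1.5 0 0 0; 0 0 0 2 0 0 0",
)

```text
clock: 18.18
eef_pos: [0.4649, -0.0155, 0.0125]
eef_rot: [2.176, 0.112, -2.163]
force: [9.0, 0.5, -6.1]
finger_gap: 0.0094
```

Emit:
step_arm(
  steps="0 0 0 0.5 0 0 0; 0 0 0 1 0 0 0; 0 0 0 1.5 0 0 0; 0 0 0 2 0 0 0",
)

```text
clock: 18.68
eef_pos: [0.4644, -0.0155, 0.0129]
eef_rot: [2.179, 0.112, -2.16]
force: [10.5, 0.5, -5.6]
finger_gap: 0.0087
```

Emit:
step_arm(
  steps="0 0 0 0.5 0 0 0; 0 0 0 1 0 0 0; 0 0 0 1.5 0 0 0; 0 0 0 2 0 0 0",
)

```text
clock: 19.18
eef_pos: [0.4635, -0.0157, 0.0134]
eef_rot: [2.182, 0.112, -2.157]
force: [10.8, 0.5, -4.2]
finger_gap: 0.009
```

Emit:
step_arm(
  steps="0 0 0 0.5 0 0 0; 0 0 0 1 0 0 0; 0 0 0 1.5 0 0 0; 0 0 0 2 0 0 0",
)

```text
clock: 19.68
eef_pos: [0.4624, -0.0158, 0.0139]
eef_rot: [2.183, 0.112, -2.155]
force: [11.7, 1.4, -3.0]
finger_gap: 0.0087
```

Emit:
step_arm(
  steps="0 0.5 0 0.5 0 0 0; 0 1 0 1 0 0 0; 0 1 0 1.5 0 0 0; 0 1 0 2 0 0 0",
)

```text
clock: 20.18
eef_pos: [0.4617, -0.0158, 0.0136]
eef_rot: [2.186, 0.112, -2.152]
force: [11.0, 1.2, 0.2]
finger_gap: 0.0088
```

Emit:
step_arm(
  steps="0 0 0 0.5 0 0 0; 0 0 0 1 0 0 0; 0 0 0 1.5 0 0 0; 0 0 0 2 0 0 0",
)

```text
clock: 20.68
eef_pos: [0.4595, -0.0161, 0.0135]
eef_rot: [2.186, 0.112, -2.153]
force: [10.9, 0.6, -0.7]
finger_gap: 0.0088
```

Emit:
step_arm(
  steps="0 0 0 -3 0 0 0; 0 0 0 -5 0 0 0; 0 -1 0 -5 0 0 0; 0.4 -1 0 -5 0 0 0; 0.4 -1 0 -5 0 0 0; 0.4 -30 0 -5 0 0 0; 0.4 -70 0 20 0 0 0; 0.4 -110 0 60 0 0 0; 0.4 -110 0 60 0 0 0",
)

```text
clock: 21.8
eef_pos: [0.3905, -0.0241, 0.1228]
eef_rot: [2.171, 0.106, -2.168]
force: [0.5, 0.1, -0.4]
finger_gap: 0.0342
```

```bash
cat > look.py <<'E'
from h import *
import sys
t=sys.argv[1]
for n in("scene","top"):
    im,d=robot.get_image(n);w=cloud(n,d);np.save(f'pics/{n}{t}.npy',d)
    c=im[100:215,150:340] if n=="scene" else im[170:270,250:430]
    cv2.imwrite(f'pics/{n}{t}.png',cv2.resize(c[:,:,::-1],None,fx=4,fy=4,interpolation=cv2.INTER_CUBIC))
    b=(w[...,0]>.44)&(w[...,0]<.6)&(w[...,1]<.03)&(w[...,1]>-.25)
    for lo,hi,mm in((.070,.087,b),(.03,.05,b&(im.max(-1)<45)&(w[...,0]<.495))):
        k,l,st,ce=cv2.connectedComponentsWithStats((mm&(w[...,2]>lo)&(w[...,2]<hi)).astype(np.uint8))
        for i in range(1,k):
            if st[i,4]>10:
                q=w[l==i];tz=q[q[:,2]>np.percentile(q[:,2],95)-.007];print(n,lo,ce[i].round(1),st[i,4],'med',np.median(tz,0).round(4),'mid',((tz.min(0)+tz.max(0))/2).round(4))
E
python3 look.py 8; python3 -c "
from h import *
mv((.5,0,.1),rackyaw=.101)"
```

```text
scene 0.07 [180.3 127. ] 143 med [ 0.5622 -0.2034  0.0824] mid [ 0.5602 -0.2056  0.0813]
scene 0.07 [214.7 145.8] 158 med [ 0.5511 -0.1056  0.0824] mid [ 0.5497 -0.1077  0.0806]
scene 0.07 [253.5 166.7] 168 med [ 0.5408 -0.0059  0.0822] mid [ 0.5398 -0.008   0.0808]
scene 0.03 [210.1 125. ] 38 med [ 0.4808 -0.2095  0.0448] mid [ 0.4826 -0.2115  0.0445]
scene 0.03 [243.9 141.4] 50 med [ 0.4695 -0.1122  0.0448] mid [ 0.4688 -0.1135  0.0436]
scene 0.03 [280.8 161.1] 50 med [ 0.4603 -0.013   0.0461] mid [ 0.4598 -0.0142  0.0452]
top 0.07 [399.1 191.1] 178 med [ 0.5582 -0.2042  0.081 ] mid [ 0.5584 -0.2051  0.0809]
top 0.07 [345.  195.4] 172 med [ 0.5481 -0.1067  0.0809] mid [ 0.549  -0.1074  0.081 ]
top 0.07 [290.4 200.1] 169 med [ 0.5377 -0.0069  0.081 ] mid [ 0.5379 -0.0078  0.0807]
top 0.03 [398.1 236.6] 44 med [ 0.4793 -0.2115  0.044 ] mid [ 0.4784 -0.2121  0.0442]
top 0.03 [346.1 241.6] 58 med [ 0.4661 -0.1143  0.0444] mid [ 0.4668 -0.1149  0.0441]
pos [ 0.3915 -0.0237  0.1209] t 21.9 F [ 0.88 -0.31 -0.17] gap 0.0339
shift [  20.8  -12.7 -110.3] turn [-0.0008  0.0008 -0.0002]
```

View pics/scene8.png

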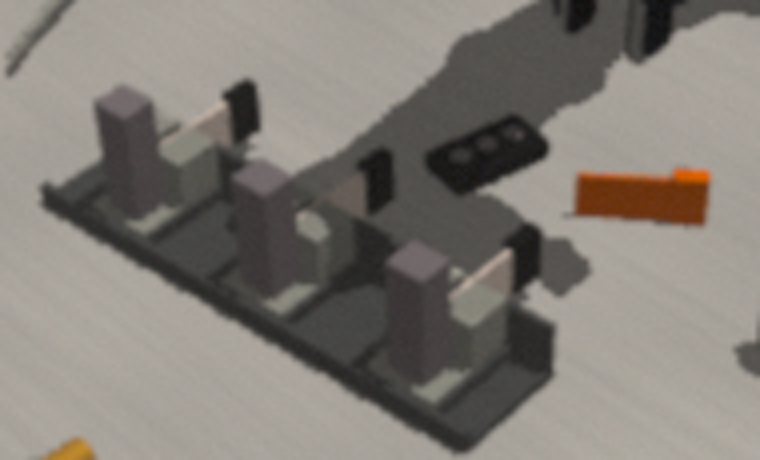

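View pics/top8.png

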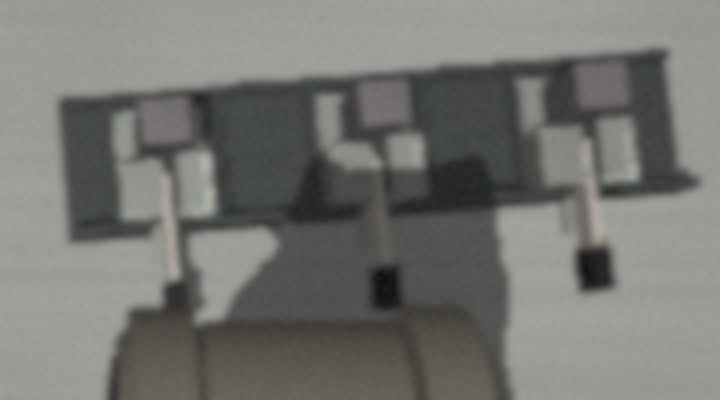

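```bash
python3 -c "
from h import *
mv((.549,-.107,.12),rackyaw=.101)"
```

```text
pos [ 0.3915 -0.0237  0.1209] t 21.9 F [ 0.88 -0.31 -0.17] gap 0.0339
shift [   0.8   98.7 -148.4] turn [-0.0008  0.0008 -0.0002]
```

Emit:
step_arm(
  steps="0.55 0 33 -50 0 0 0; 0.55 0 66 -100 0 0 0; 0.55 0 99 -148 0 0 0; 0.55 0 99 -148 0 0 0; 0.55 20 99 -148 0 0 0; 0.55 20 99 -148 0 0 0",
)

```text
clock: 22.65
eef_pos: [0.5466, -0.1058, 0.0978]
eef_rot: [2.162, 0.113, -2.179]
force: [-0.6, 0.4, -0.7]
finger_gap: 0.047
```

```bash
python3 -c "
from h import *
mv((.549,-.107,.048),rackyaw=.101)
im,d=robot.get_image('scene');cv2.imwrite('pics/s9.png',cv2.resize(im[60:210,150:300,::-1],None,fx=4,fy=4))"
```

```text
pos [ 0.5466 -0.1058  0.0978] t 22.65 F [-0.62  0.39 -0.66] gap 0.047
shift [49.8  1.6 -2.7] turn [0.0009 0.0078 0.0028]
```

View pics/s9.png

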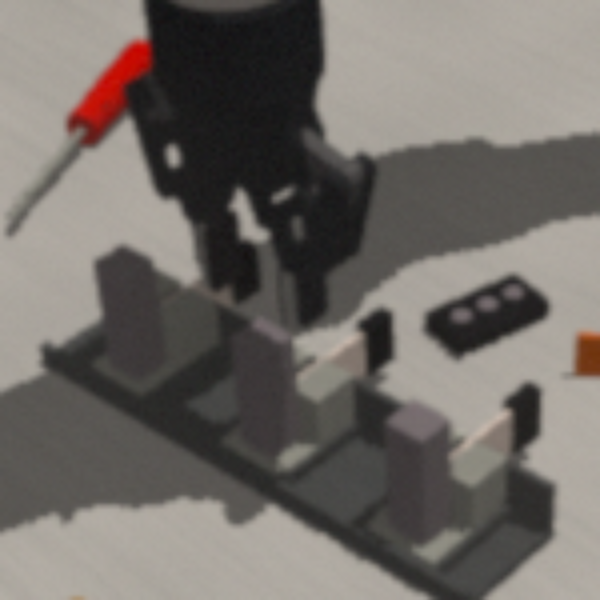

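Emit:
step_arm(
  steps="0.55 10 1 -2 0 0 0; 0.55 25 1 -2 0 0 0; 0.55 48 1 -2 0 0 0; 0.55 48 1 -2 0 0 0; 0.45 48 1 -2 0 0 0; 0.4 48 1 -2 0 0 0",
)

```text
clock: 23.45
eef_pos: [0.5525, -0.108, 0.0543]
eef_rot: [2.172, 0.109, -2.167]
force: [0.5, -0.3, -0.7]
finger_gap: 0.0342
```

```bash
python3 -c "
from h import *
mv((.549,-.107,.048),rackyaw=.101)
im,d=robot.get_image('scene');cv2.imwrite('pics/s10.png',cv2.resize(im[60:210,150:300,::-1],None,fx=4,fy=4))"
```

```text
pos [ 0.5525 -0.108   0.0543] t 23.45 F [ 0.5  -0.31 -0.7 ] gap 0.0342
shift [ 6.3 -1.3  3.4] turn [-0.0001 -0.0021 -0.0006]
```

View pics/s10.png

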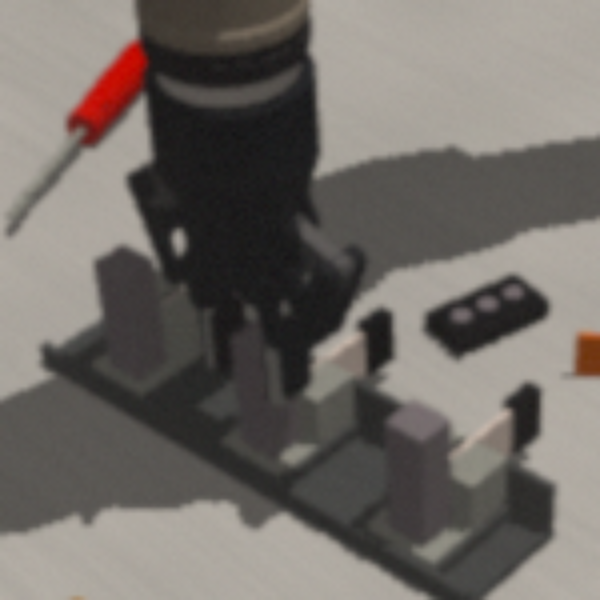

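Emit:
step_arm(
  steps="0.38 6 -1 3 0 0 0; 0.34 6 -1 3 0 0 0; 0.32 6 -1 3 0 0 0; 0.3 6 -1 3 0 0 0; 0.29 6 -1 3 0 0 0",
)

```text
clock: 24.12
eef_pos: [0.5486, -0.1073, 0.0474]
eef_rot: [2.17, 0.109, -2.169]
force: [-0.5, -0.3, -0.3]
finger_gap: 0.0247
```

Emit:
step_arm(
  steps="0.27 0 0 0 0 0 0; 0.1 0 0 0 0 0 0; 0.0 0 0 0 0 0 0; 0 0 0 0 0 0 0; 0 0 0 0 0 0 0",
)

```text
clock: 24.75
eef_pos: [0.5487, -0.1074, 0.0475]
eef_rot: [2.17, 0.109, -2.169]
force: [-0.5, -0.9, 2.5]
finger_gap: 0.0233
```

Emit:
step_arm(
  steps="0 -2 0 -1 0 0 0; 0 -6 0 -2 0 0 0; 0 -14 0 -2 0 0 0; 0 -24 0 -2 0 0 0; 0 -36 0 -2 0 0 0; 0 -50 0 -2 0 0 0; 0 -66 0 -2 0 0 0; 0 -80 0 -2 0 0 0; 0 -90 0 -2 0 0 0; 0 -90 0 -2 0 0 0",
)

```text
clock: 26.0
eef_pos: [0.5512, -0.107, 0.1384]
eef_rot: [2.172, 0.109, -2.167]
force: [-0.9, 0.5, -3.0]
finger_gap: 0.0232
```

```bash
python3 -c "
from h import *
s=robot.sense();print(s['torque'])
c,q=np.cos(-.081),np.sin(-.081)
T=np.array([.515,.287])
o=T+.025*np.array([c,q]);p=o+.013*np.array([c,q]);print('pillar target',p,np.hypot(*p))
mv((*p,.14),rackyaw=-.081)
mv((*p,.06),rackyaw=-.081)
for n in('scene','top'):
  im,d=robot.get_image(n);cv2.imwrite(f'pics/{n}11.png',im[:,:,::-1])"
```

```text
[-0.06994236 -0.05002155 -0.02276419]
pillar target [0.55287541 0.28392536] 0.6215181660644972
pos [ 0.5512 -0.107   0.1384] t 26.0 F [-0.89  0.48 -3.04] gap 0.0232
shift [  -1.8 -388.8  -41. ] turn [ 0.1818 -0.0021 -0.0005]
pos [ 0.5512 -0.107   0.1384] t 26.0 F [-0.89  0.48 -3.04] gap 0.0232
shift [  78.2 -388.9  -40.8] turn [ 0.1818 -0.0021 -0.0005]
```

View pics/scene11.png

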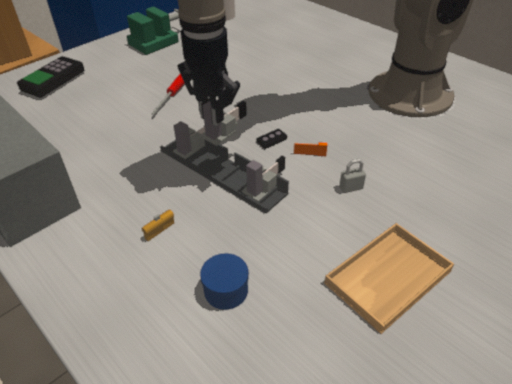

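Emit:
step_arm(
  steps="0 -20 0 0 0 0 0; 0 -40 -20 -2 0.01 0 0; 0 -40 -70 -8 0.04 0 0; 0 -40 -120 -12 0.06 0 0; 0 -40 -170 -18 0.08 0 0; 0 -40 -220 -23 0.11 0 0; 0 -40 -270 -28 0.13 0 0; 0 -40 -320 -34 0.16 0 0; 0 -40 -360 -38 0.18 0 0; 0 -40 -388 -41 0.182 0 0",
)

```text
clock: 27.35
eef_pos: [0.5507, 0.2859, 0.176]
eef_rot: [-2.179, 0.085, 2.184]
force: [0.0, -1.2, -2.7]
finger_gap: 0.0234
```

Emit:
step_arm(
  steps="0 0 0 0 0 0 0; 0 0 0 0 0 0 0; 0 0 0 0 0 0 0",
)

```text
clock: 27.72
eef_pos: [0.5527, 0.281, 0.1768]
eef_rot: [-2.179, 0.094, 2.18]
force: [0.2, 0.7, -3.4]
finger_gap: 0.0231
```

```bash
python3 -c "
from h import *
mv((.5529,.2839,.048),rackyaw=-.081)
for n in('scene','top'):
  im,d=robot.get_image(n);cv2.imwrite(f'pics/{n}12.png',im[:,:,::-1])"
```

```text
pos [0.5527 0.281  0.1768] t 27.73 F [ 0.25  0.72 -3.42] gap 0.0231
shift [128.8  -3.2   0. ] turn [-0.0029  0.0002 -0.0019]
```

View pics/scene12.png

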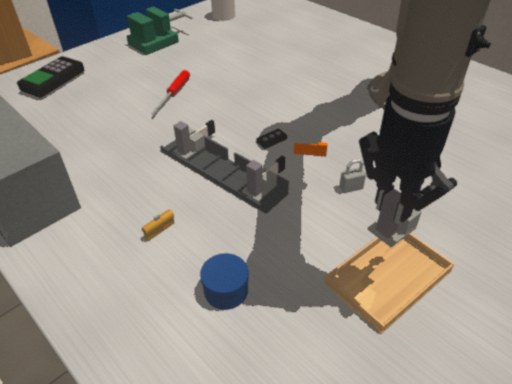

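View pics/top12.png

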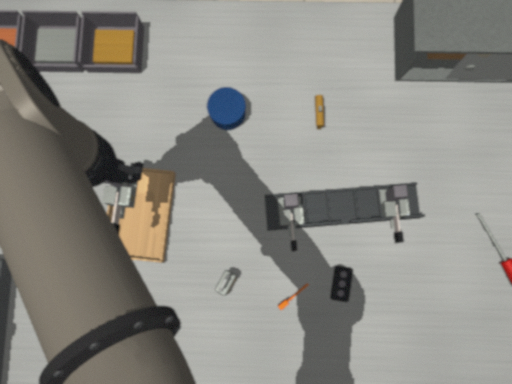

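Emit:
step_arm(
  steps="0 30 -2 0 0 0 0; 0 65 -2 0 0 0 0; 0 90 -2 0 0 0 0; 0 105 -2 0 0 0 0; 0 112 -2 0 0 0 0; 0 115 -2 0 0 0 0; 0 115 -2 0 0 0 0; 0 115 -2 0 0 0 0",
)

```text
clock: 28.82
eef_pos: [0.5529, 0.2856, 0.0632]
eef_rot: [-2.181, 0.088, 2.178]
force: [-0.4, 0.4, -3.9]
finger_gap: 0.0232
```

```bash
python3 -c "
from h import *
mv((.5529,.2839,.0455),rackyaw=-.081)
im,d=robot.get_image('scene');cv2.imwrite('pics/s13.png',cv2.resize(im[150:350,300:480,::-1],None,fx=3,fy=3))"
```

```text
pos [0.5529 0.2856 0.0632] t 28.82 F [-0.39  0.38 -3.86] gap 0.0232
shift [17.7  1.7 -0.1] turn [-0.0002 -0.0014  0.001 ]
```

View pics/s13.png

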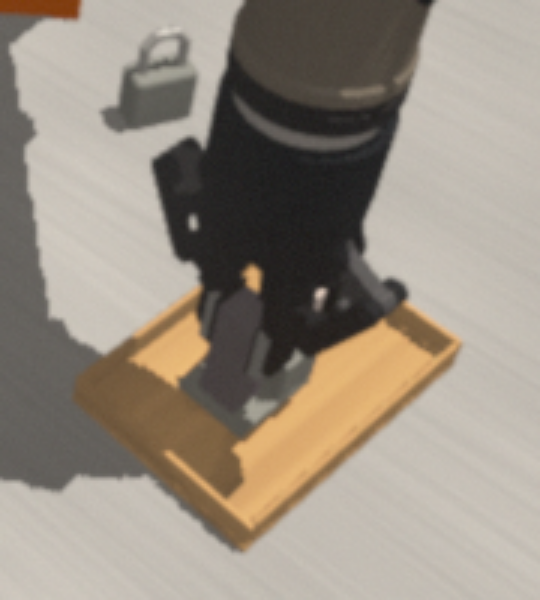

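Emit:
step_arm(
  steps="0 4 1 0 0 0 0; 0 8 1 0 0 0 0; 0 11 1 0 0 0 0; 0 13 1 0 0 0 0; 0 14 1 0 0 0 0; 0 14 1 0 0 0 0",
)

```text
clock: 29.62
eef_pos: [0.5522, 0.2842, 0.0482]
eef_rot: [-2.18, 0.088, 2.18]
force: [-0.2, 0.7, -3.1]
finger_gap: 0.0234
```

Emit:
step_arm(
  steps="0 0.5 0 0 0 0 0; 0 1 0 0 0 0 0; 0 1 0 0 0 0 0",
)

```text
clock: 30.0
eef_pos: [0.5522, 0.2842, 0.0473]
eef_rot: [-2.18, 0.089, 2.18]
force: [-0.0, 0.0, -3.6]
finger_gap: 0.0229
```

Emit:
step_arm(
  steps="0 0.5 0 0 0 0 0; 0 1 0 0 0 0 0; 0 1 0 0 0 0 0",
)

```text
clock: 30.38
eef_pos: [0.5522, 0.2842, 0.0462]
eef_rot: [-2.18, 0.089, 2.18]
force: [0.1, 0.0, -2.6]
finger_gap: 0.0234
```

Emit:
step_arm(
  steps="0 0.5 0 0 0 0 0; 0 1 0 0 0 0 0; 0 1 0 0 0 0 0",
)

```text
clock: 30.75
eef_pos: [0.5524, 0.2842, 0.0456]
eef_rot: [-2.18, 0.088, 2.18]
force: [-0.9, -0.6, -0.3]
finger_gap: 0.0234
```

Contact at the expected height (0.0456). A touch more, then release.

Emit:
step_arm(
  steps="0 0.5 0 0 0 0 0; 0 1 0 0 0 0 0; 0 1 0 0 0 0 0",
)

```text
clock: 31.12
eef_pos: [0.5524, 0.2842, 0.0456]
eef_rot: [-2.181, 0.089, 2.179]
force: [-2.1, -1.7, 5.6]
finger_gap: 0.0235
```

Emit:
step_arm(
  steps="0.3 0 0 0 0 0 0; 0.35 0 0 0 0 0 0; 0.45 0 0 0 0 0 0; 0.45 0 0 0 0 0 0; 0.45 -30 0 0 0 0 0; 0.45 -70 0 0 0 0 0; 0.45 -120 0 0 0 0 0; 0.45 -120 60 0 0 0 0; 0.45 -120 120 0 0 0 0; 0.45 -120 140 0 0 0 0",
)

```text
clock: 32.38
eef_pos: [0.5413, 0.1387, 0.1642]
eef_rot: [-2.178, 0.1, 2.178]
force: [0.6, -0.2, 0.2]
finger_gap: 0.0385
```

```bash
python3 look.py 14; python3 -c "
from h import *
s=robot.sense();print(s['clock'],s['force'])
for n in('scene','top'):
  im,d=robot.get_image(n);cv2.imwrite(f'pics/{n}15.png',im[:,:,::-1]);w=cloud(n,d)
  for lo,hi in((.066,.09),(.025,.05)):
    q=w[(w[...,0]>.4)&(w[...,0]<.63)&(w[...,1]>.2)&(w[...,1]<.37)&(w[...,2]>lo)&(w[...,2]<hi)];print(n,lo,len(q),q.min(0).round(3),q.max(0).round(3),np.median(q,0).round(4))
"
```

```text
scene 0.07 [180.3 127.2] 144 med [ 0.5618 -0.2032  0.0823] mid [ 0.5605 -0.2052  0.0813]
scene 0.07 [253.6 166.8] 172 med [ 0.5407 -0.0059  0.0822] mid [ 0.54   -0.0071  0.0809]
scene 0.03 [210.4 125.3] 26 med [ 0.48   -0.2098  0.0405] mid [ 0.479  -0.2109  0.0422]
scene 0.03 [280.4 161.2] 48 med [ 0.461  -0.0135  0.0458] mid [ 0.4609 -0.0142  0.0445]
top 0.07 [399.  191.1] 179 med [ 0.5582 -0.2046  0.0809] mid [ 0.5585 -0.2051  0.0812]
top 0.07 [290.4 200.1] 168 med [ 0.5379 -0.0069  0.0806] mid [ 0.5379 -0.0078  0.0808]
top 0.03 [397.6 237.1] 29 med [ 0.4774 -0.2104  0.0431] mid [ 0.4774 -0.2115  0.0435]
32.475 [-0.90006632  0.27327873  0.08512017]
scene 0.066 288 [0.542 0.272 0.066] [0.566 0.296 0.083] [0.5578 0.2858 0.0791]
scene 0.025 661 [0.427 0.223 0.025] [0.609 0.346 0.05 ] [0.5299 0.2941 0.0397]Traceback (most recent call last):
  File "<string>", line 7, in <module>
    q=w[(w[...,0]>.4)&(w[...,0]<.63)&(w[...,1]>.2)&(w[...,1]<.37)&(w[...,2]>lo)&(w[...,2]<hi)];print(n,lo,len(q),q.min(0).round(3),q.max(0).round(3),np.median(q,0).round(4))
                                                                                                                 ~~~~~^^^
    return umr_minimum(a, axis, None, out, keepdims, initial, where)
ValueError: zero-size array to reduction operation minimum which has no identity
```

View pics/scene15.png

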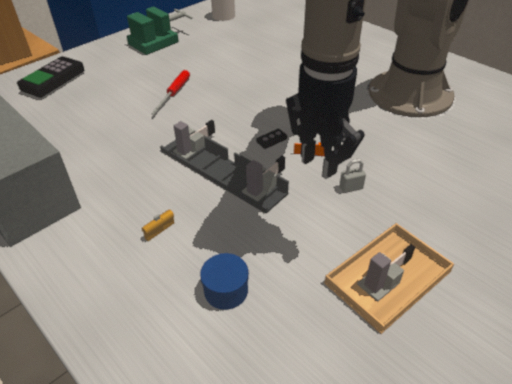

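View pics/top15.png

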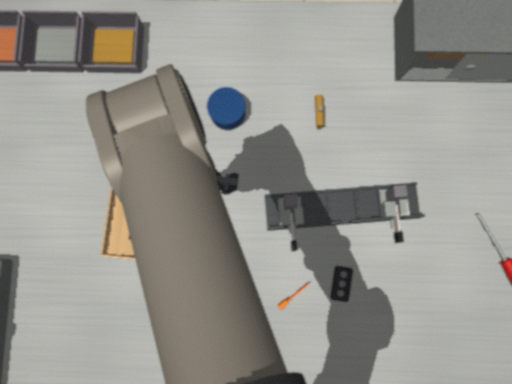

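Emit:
step_arm(
  steps="0.45 -30 30 0 0 0 0; 0.45 -30 30 0 0 0 0; 0.45 -30 30 0 0 0 0; 0.45 -30 30 0 0 0 0",
)

```text
clock: 33.08
eef_pos: [0.5376, 0.117, 0.1933]
eef_rot: [-2.179, 0.084, 2.184]
force: [-0.2, -0.5, 0.7]
finger_gap: 0.0386
```

```bash
python3 -c "
from h import *
im,d=robot.get_image('scene');w=cloud('scene',d)
m=(im.max(-1)<45)&(w[...,0]>.4)&(w[...,0]<.6)&(w[...,1]>.2)&(w[...,1]<.37)&(w[...,2]>.02)
q=w[m];print(len(q),np.median(q,0).round(4),((q.min(0)+q.max(0))/2).round(4))
cv2.imwrite('pics/s16.png',cv2.resize(im[215:335,315:465,::-1],None,fx=5,fy=5))
print(robot.sense()['clock'],robot.close_job())"
```

```text
35 [0.4747 0.2946 0.0305] [0.474  0.2937 0.0321]
the job is handed in; nothing more can be done
33.125 None
```

View pics/s16.png

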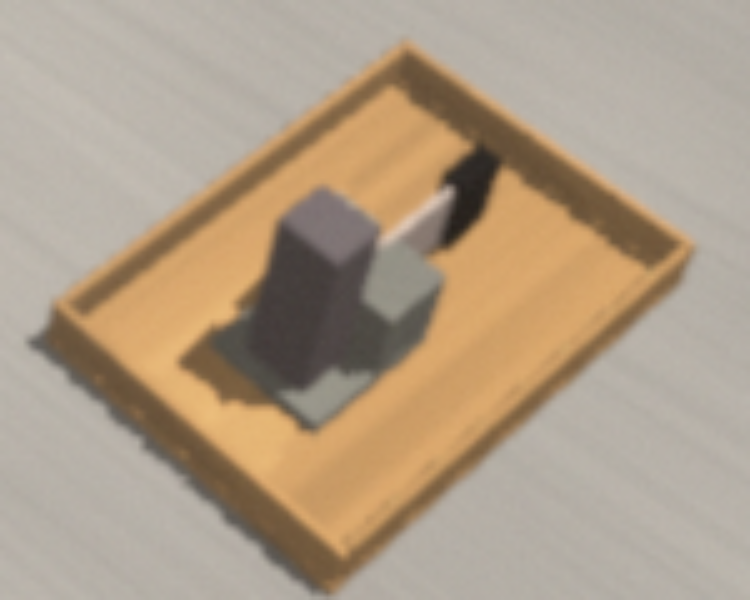

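The job is handed in at 33 s. I drew all three tags and moved the weakest clip, the middle one, into the tray; the hand-in reported no verdict.

- **Grip of each clip:** the three tags slipped at about 13.5 N (right stall, y −0.21), 4.3 N (middle stall) and 11 N (left stall, y −0.01). I drew them about 5.5, 7 and 5 mm, going by the tool travel and the camera.
- **Tray:** the last picture shows the middle clip upright and flat on the tray floor with its tag still in. The pillar top measures z 0.079 m, as it should on the 4 mm floor. It touched down at the expected height with under 6 N on the tool.
- **Other two clips:** both stand in their stalls with their tags in, about 2 mm forward of where they started, against the front wall.
- **Rest of the counter:** the other things show no movement in the pictures.
- **Check that failed:** in the last top view the arm hid the tray, so that second-view check could not be made. The placing rests on the scene camera and the contact height.

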